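# Hold the coating gauge's probe on the marked spot

## Robot

A 7-joint arm with a two-finger parallel gripper is mounted at the origin on a cart in front of the work surface, level with it; the furniture and walls round the work are solid. World frame = base frame: x ahead of the robot, y to its left, z up, the work surface at z = 0. Lengths are in mm, angles in rad, forces in N, time in s.
With the tool pointing down it reaches from about 400 to 875 mm from the base axis. Payload 19.3 kg.
Tool frame: the origin (TCP) lies at the very end of the fingers, on their centre line; the grasp point (between the pads) lies 19 mm behind it (grip_point_offset is the z of the grasp point in the tool frame, in mm); z points along the fingers, x is the direction in which the jaws open and shut, and the axes are right-handed (so a half turn about z gives the same grasp; the last joint's range is limited). The gripper opens to 85 mm and grips with 20 to 120 N. Pads are 22 mm wide; open, the fingers measure 114 mm over their backs; the gripper's body (76 mm by 85 mm) begins 54 mm behind the grasp point. The pads swing forward as they close: fully open they stand 13 mm farther back than shut.
Start: joints at [-1.17, 0.521, -0.036, 1.599, 0.021, 1.021, -0.113], TCP at [283.515, 556.985, 195.391] pointing down, gripper open.
Joint ranges: [-2.91, 2.91], [-0.3, 2.13], [-1.5, 1.42], [0.17, 2.43], [-1.26, 4.41], [0.16, 1.93], [-2.52, 2.52]. Speed limits (rad/s): [1.89, 1.89, 2.39, 2.39, 3.01, 3.01, 3.01].

## Interface

Orientations are given as a 3x3 rotation matrix whose columns are the frame's x, y, z axes.
In Python, from workcell import movep, movel, goto_joints, open_gripper, clamp, wait, inverse_kinematics, read_state, camera, PlanningError, finish_job, grip_point_offset gives the robot as it stands. Calls block until the motion is done:
- movep(position, orientation): joint-space move of the TCP to a pose.
- movel(position, frame=None, max_speed=150, guard=None): straight line of the TCP; frame=None keeps the orientation; max_speed is the mean speed in mm/s. With guard (N) it stops when the force on the tool has changed by that much, and returns True; else False.
- goto_joints(angles): joint-space move.
- open_gripper() and clamp(): open the fingers fully, or close them until they stop; the grip force is fixed at half the most.
- wait(seconds).
- inverse_kinematics(position, orientation): joint angles nearest the present ones, or None.
- read_state(): the state.
- camera(name): name is "scene" or "top" or "wrist"; returns a dict with "image" (384x512x3 uint8, blue, green, red), "range_z" (384x512 float32, mm along the optical axis (not along the pixel's ray), 0 where there is no reading), "fx", "fy", "cx", "cy" (pixels), "dist_coeffs" ([k1, k2, p1, p2, k3] as OpenCV has them; the pictures are not rectified), "cam_to_world" (4x4, takes a point from camera to world coordinates). Camera axes: x right, y up, looking along -z (the intrinsics and any distortion apply to the point x, -y, -z); pixel columns grow to the right and rows downward; lengths in mm; the calibration is good to about 2 mm. A picture is of the moment at which its call begins.
A pose or a line that the arm cannot do raises PlanningError and nothing moves.
- finish_job(): hands the job in, once; it reports no verdict.
The state is a dict: "time": time; "qpos": joint angles; "qvel": joint speeds; "joint_efforts": joint torques, N m; "eef_pos": TCP position; "tool_rot": TCP orientation; "ft_force": force on the tool from outside, world axes, zero at the start; "torque": the same for the moment, N m; "finger_gap": finger opening in mm.
Only numpy, scipy, OpenCV 4.12 (cv2) and the standard library are available. Lean on these libraries where they do the work, as an engineer would, in place of code of your own. Each camera call takes 0.05 s, during which the arm holds its last target.

## Task

Check the paint film on the black bracket in the sloped jig: on the gauge console press the green key, let it spring back, then press the blue key, one at a time and never the red one. Then take the orange probe out of its holster and set its steel tip on the middle of the white ring on the bracket, square to the sloping face, gently enough that the spring tip is pushed in about half-way. Finish while still holding the probe there, and leave everything else on the table where it is.

Things in the scene. Friction and masses are not known exactly. Their poses are not given: they have to be found in the camera images.
- console: Grey gauge console, 150 (x) x 200 (y) x 30 mm, fixed, standing on the table; three round keys stand in a row on its top along its y axis, 20 mm in front (-x) of its middle; at its back edge (+x) a dark screen rises to 75 mm above the table. Origin: centre of the underside; x points to the screen, z up.
- key_green_top (a point): Middle of the top of the green spring key (26 mm across, in a black collar 42 mm across and 12 mm high); the top stands 52 mm above the table, the key's collar 42 mm. Keys are 58 mm apart; which colour stands in which place varies. Pressed straight down; 4 N takes it fully down (6 mm).
- key_blue_top (a point): Middle of the top of the blue key, built like the green one.
- key_red_top (a point): Middle of the top of the red key, built like the green one; must not be pressed.
- key_green (a joint): Travel of the green key: 0 up, 0.006 m fully down; it counts as pressed beyond 0.004, springs back by itself.
- key_blue (a joint): Travel of the blue key, same as green.
- key_red (a joint): Travel of the red key, same as green.
- holster: Round grey holster, fixed: foot 80 mm across and 6 mm high, tube 38 mm across with an open mouth 50 mm above the table (bore 22 mm). The probe stands upright in it. Origin: centre of the underside.
- probe: The loose gauge probe, about 0.16 kg: orange round handle 26 mm in diameter from z = +6 to +84 mm, aluminium collar 38 mm across from z = 0 to +6 mm which rests on the holster's mouth, barrel 18 mm across down to z = -18 mm and a steel spring tip 12 mm across down to z = -40 mm (out). Origin: centre of the collar's underside; z runs along the handle, away from the tip. Lift it 45 mm straight up to clear the holster.
- probe_end (a point): Centre of the end face of the probe's steel tip, 40 mm below the probe's origin when the tip is out; moves up with the tip.
- probe_tip (a joint): How far the spring tip is pushed in: 0 out, 0.012 m at its stop. About 0.8 N starts it, then 400 N/m (3.2 N at 0.006).
- jig: Light grey jig, fixed, 130 x 130 mm foot, with a sloping face that leans 20 degrees: it rises towards the jig's +x, and looks up and towards -x. The black folded-steel bracket (87 mm along y) is screwed on it, its 2 mm thick foot lying on the face, its upright plate (about 30 mm high) uphill, about 35 mm beyond the ring's middle; two brass nuts 6 mm high, 34 mm either side of the jig's middle. Origin: centre of the underside; z up.
- spot (a point): Centre of the white painted ring (20 mm across) on the bracket's foot, in the plane of the painted face, 41 mm above the table. z is the face's outward normal (20 degrees from vertical), y runs level along the bracket. Where along the bracket it lies varies.
- spray_black: Black spray can, 67 mm across, 200 mm high, bystander. Origin: underside.
- parts_cup: Grey metal cup, 76 mm across, 61 mm high, bystander. Origin: underside.
- bracket_spare: Spare black bracket, 48 x 87 x 34 mm, no ring on it, bystander. Origin: underside.
- bolt_a: Steel bolt, 20 x 45 x 20 mm, lying, bystander. Origin: underside.
- bolt_c: Steel bolt standing on its head, 24 x 24 x 27 mm, bystander. Origin: underside.

How it is judged:
By the outcome, as a careful person would: the job done as asked, in the order asked, and still so for the second after the job is handed in, while the arm keeps its last pose, push and grip.
It also fails if it takes over 53 s, if anything falls off the work surface, if the arm or the gripper's body presses on something with over 40 N, if the wrist force passes 120 N, or if a joint passes its speed limit or range.

## Working session

There is one attempt and no reset: what is moved stays moved. The work goes in short steps, each a Python script; the robot and the scene stay as the last script left them, time stands still between calls to the robot, and variables do not carry over. Pictures are saved under pics/ and viewed, and the job is handed in when it is done.

```bash
mkdir -p pics; ls
python3 - <<'E'
from workcell import *
import cv2,numpy as np,pickle
s=read_state();print({k:np.round(v,3).tolist() if not np.isscalar(v) else v for k,v in s.items()},grip_point_offset)
for n in ["scene","top"]:
    c=camera(n);cv2.imwrite(f"pics/{n}0.png",c["image"]);pickle.dump(c,open(f"{n}0.pkl","wb"))
    print(n,c["fx"],c["cx"],c["cy"],c["dist_coeffs"],np.round(c["cam_to_world"],3).tolist())
E
```

```text
pics
{'time': 0.0, 'qpos': [-1.17, 0.522, -0.036, 1.6, 0.021, 1.021, -0.113], 'qvel': [0.001, 0.0, 0.001, -0.0, 0.001, -0.0, 0.001], 'joint_efforts': [-0.001, -92.711, 1.98, -36.994, 0.018, 0.008, 0.0], 'eef_pos': [283.365, 556.661, 194.828], 'tool_rot': [[0.454, 0.891, -0.0], [0.891, -0.454, -0.001], [-0.001, 0.0, -1.0]], 'ft_force': [0.085, -0.414, -0.55], 'torque': [0.016, -0.013, -0.015], 'finger_gap': 85.62047085475668} -18.700000000000003
scene 393.43390371619324 262.11713600329523 188.8389034539221 [-0.02398831  0.          0.          0.          0.        ] [[0.857, 0.357, -0.371, 171.386], [-0.515, 0.598, -0.614, -631.737], [0.003, 0.717, 0.697, 838.873], [0.0, 0.0, 0.0, 1.0]]
top 471.7097537107402 252.848536270039 198.23057747489875 [-0.11216653  0.          0.          0.          0.        ] [[-0.021, 0.991, -0.135, 431.035], [-0.999, -0.025, -0.025, 29.618], [-0.028, 0.135, 0.991, 1138.806], [0.0, 0.0, 0.0, 1.0]]
```

View pics/scene0.png

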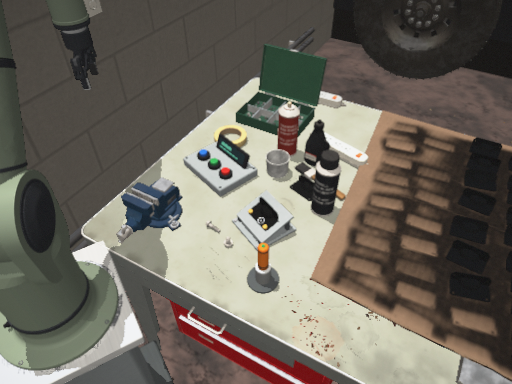

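View pics/top0.png

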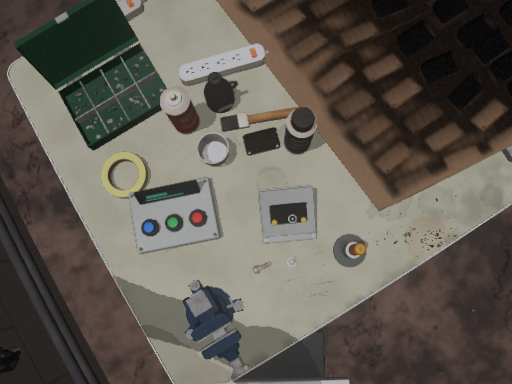

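```bash
cat > h.py <<'E'
import numpy as np,cv2,pickle
def K(c): return np.array([[c["fx"],0,c["cx"]],[0,c["fy"],c["cy"]],[0,0,1.]])
def rays(c,px):
    u=cv2.undistortPoints(np.array(px,float).reshape(-1,1,2),K(c),np.array(c["dist_coeffs"],float)).reshape(-1,2)
    M=np.array(c["cam_to_world"]); d=np.c_[u[:,0],-u[:,1],-np.ones(len(u))]@M[:3,:3].T
    return M[:3,3],d
def plane(c,px,z):
    o,d=rays(c,px); return o+d*((z-o[2])/d[:,2])[:,None]
def depth(c,px):
    o,d=rays(c,px); p=np.round(np.array(px)).reshape(-1,2).astype(int)
    return o+d*c["range_z"][p[:,1],p[:,0]][:,None]
def tri(cs,pxs):
    A=np.zeros((3,3));b=np.zeros(3)
    for c,p in zip(cs,pxs):
        o,d=rays(c,[p]);d=d[0]/np.linalg.norm(d[0]);P=np.eye(3)-np.outer(d,d);A+=P;b+=P@o
    x=np.linalg.solve(A,b)
    return x
def blobs(c,lo,hi,amin=15):
    hsv=cv2.cvtColor(c["image"],cv2.COLOR_BGR2HSV)
    m=cv2.inRange(hsv,np.array(lo),np.array(hi))
    n,l,st,ce=cv2.connectedComponentsWithStats(m)
    return [(ce[i].round(1).tolist(),st[i].tolist()) for i in range(1,n) if st[i,4]>=amin]
E
python3 - <<'E'
from h import *
for n in ["scene","top"]:
    c=pickle.load(open(n+"0.pkl","rb"))
    for k,lo,hi,z in [("blue",(105,150,60),(125,255,255),52),("green",(50,130,60),(75,255,255),52),("red",(0,170,90),(4,255,255),52),("red2",(174,150,90),(180,255,255),52),("orange",(6,170,100),(18,255,255),134)]:
        for b in blobs(c,lo,hi): print(n,k,b,plane(c,[b[0]],z).round(1),depth(c,[b[0]]).round(1))
for n,(x0,x1,y0,y1) in {"scene":(180,310,130,300),"top":(120,380,160,280)}.items():
    c=pickle.load(open(n+"0.pkl","rb"));s=min(800/(x1-x0),600/(y1-y0))
    cv2.imwrite(f"pics/{n}0z.png",cv2.resize(c["image"][y0:y1,x0:x1],None,fx=s,fy=s,interpolation=cv2.INTER_CUBIC)); print(s)
E
```

```text
scene blue ([202.7, 152.6], [199, 150, 8, 6, 41]) [[513.  299.7  52. ]] [[513.3 300.5  51.3]]
scene green ([213.6, 161.6], [210, 159, 8, 6, 41]) [[523.4 242.2  52. ]] [[521.9 238.4  55.4]]
scene red ([288.6, 121.8], [284, 119, 10, 6, 46]) [[841.8 302.   52. ]] [[767.2 198.1 139.5]]
scene red ([288.2, 136.7], [284, 135, 9, 4, 26]) [[792.6 230.7  52. ]] [[766.9 195.   84.6]]
scene red ([287.3, 148.4], [282, 145, 10, 9, 48]) [[755.4 180.1  52. ]] [[765.7 194.6  38. ]]
scene red ([225.0, 171.1], [221, 168, 9, 7, 49]) [[533.5 184.7  52. ]] [[532.8 183.3  53.4]]
scene red ([176.0, 308.0], [173, 302, 8, 12, 41]) [[ 234.9 -163.    52. ]] [[ 278.8  161.6 -493. ]]
scene red ([185.4, 312.2], [183, 309, 6, 7, 16]) [[ 248.6 -182.8   52. ]] [[ 301.3  123.4 -484.8]]
scene red ([183.5, 327.3], [177, 320, 20, 16, 58]) [[ 231.4 -213.    52. ]] [[ 283.7  152.2 -634.5]]
scene red ([231.2, 335.8], [226, 331, 11, 11, 26]) [[ 309.2 -281.1   52. ]] [[ 400.8  -48.3 -470.6]]
scene red ([203.7, 340.8], [201, 338, 7, 7, 15]) [[ 255.6 -261.7   52. ]] [[ 331.3   71.  -655.4]]
scene red ([211.4, 343.9], [206, 338,
[... 1507 characters left out ...]
3, 333, 9, 7, 18]) [[ 265.7 -254.7   52. ]] [[ 342.5   52.7 -589.4]]
scene red2 ([244.4, 361.4], [197, 336, 95, 48, 574]) [[ 307.  -341.5   52. ]] [[ 423.4  -92.3 -623.6]]
scene orange ([262.7, 256.0], [258, 243, 11, 27, 221]) [[ 438.9 -192.   134. ]] [[ 446.9 -178.9  112.9]]
top blue ([148.4, 227.0], [144, 222, 10, 11, 91]) [[517.6 302.1  52. ]] [[517.5 302.   52.4]]
top green ([172.2, 221.6], [168, 218, 10, 10, 63]) [[529.  245.8  52. ]] [[529.  245.8  51.9]]
top orange ([129.8, 3.3], [128, 0, 5, 7, 15]) [[1041.1  336.3  134. ]] [[1095.7  363.7   44. ]]
top orange ([359.2, 248.8], [354, 244, 11, 11, 59]) [[ 454.3 -168.7  134. ]] [[ 454.3 -169.1  131.9]]
3.5294117647058822
3.076923076923077
```

View pics/top0z.png

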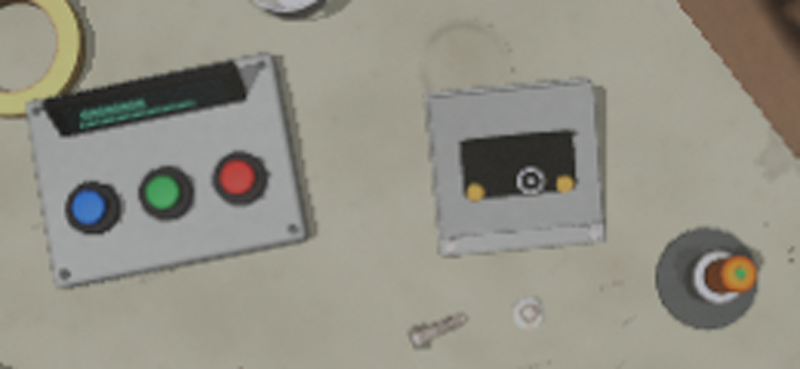

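View pics/scene0z.png

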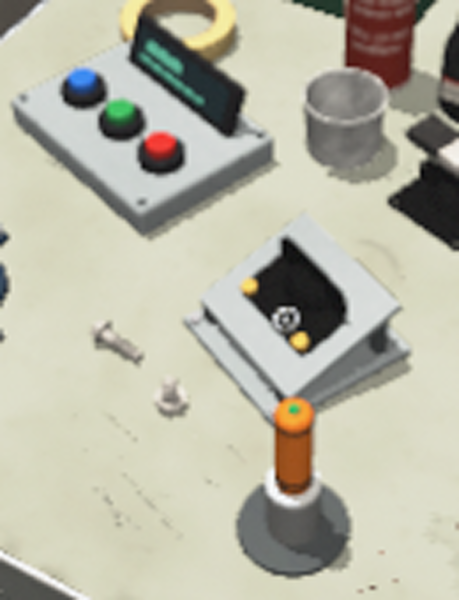

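Run:
```python
from h import *
T=pickle.load(open("top0.pkl","rb"));S=pickle.load(open("scene0.pkl","rb"))
def t(x,y): return (x/3.077+120-.34,y/3.077+160-.34)
def s(x,y): return (x/3.529+180-.36,y/3.529+130-.36)
for n,a,b,z in [("ring",(530,181),(285,320),41),("nutL",(475,191),(250,286),None),("nutR",(565,184),(300,341),None),("probe top",(738,273),(294,411),134),("green",(161,191),(121,112),52),("blue",(88,207),(83,82),52),("red",(236,177),(161,145),52),("foot corner l",(446,255),(188,321),6)]:
    p=tri([T,S],[t(*a),s(*b)])
    print(n,p.round(1), z and plane(T,[t(*a)],z).round(1), z and plane(S,[s(*b)],z).round(1),depth(T,[t(*a)]).round(1))
# jig face plane fit from top depth
px=[(x,y) for x in range(262,314,2) for y in range(190,236,2)]
P=depth(T,px); m=(P[:,2]>25)&(P[:,2]<70); P=P[m]
for i in range(5):
    A=np.c_[P[:,:2],np.ones(len(P))];k,*_=np.linalg.lstsq(A,P[:,2],rcond=None);r=P[:,2]-A@k;P=P[abs(r)<max(2,1.5*r.std())]
nn=np.array([-k[0],-k[1],1]);nn/=np.linalg.norm(nn);print(len(P),r.std(),nn,np.degrees(np.arccos(nn[2])),np.degrees(np.arctan2(-nn[1],-nn[0])))
```

```text
ring [529.5 -32.5  43.3] [[530.9 -33.1  41. ]] [[529.3 -30.4  41. ]] [[530.7 -33.1  42.4]]
nutL [522.7   9.3  46.1] None None [[524.    8.8  44.2]]
nutR [526.5 -58.7  46.9] None None [[527.5 -59.2  45.9]]
probe top [ 454.4 -169.1  133.5] [[ 455.1 -169.4  134. ]] [[ 453.3 -169.1  134. ]] [[ 455.1 -169.   135.8]]
green [528.1 247.7  47. ] [[528.7 246.3  52. ]] [[524.7 242.6  52. ]] [[528.7 246.3  51.9]]
blue [517.2 304.2  46.1] [[517.7 302.4  52. ]] [[513.7 297.7  52. ]] [[517.7 302.3  52.4]]
red [537.7 190.   47.7] [[538.1 189.   52. ]] [[534.9 185.8  52. ]] [[538.1 189.1  51.5]]
foot corner l [477.4  32.    9.1] [[477.8  31.9   6. ]] [[478.3  34.6   6. ]] [[477.8  31.9   5.6]]
318 1.1414137517616063 [-0.33887566 -0.02429704  0.94051738] 19.861374132498774 4.10103189711383
```

```bash
cat >> h.py <<'E'
def down(a):  # tool down, x axis at yaw a (deg)
    a=np.radians(a);x=np.array([np.cos(a),np.sin(a),0]);z=np.array([0,0,-1.]);return np.c_[x,np.cross(z,x),z]
def tilt(a,jig,deg=20):  # tool z = -normal; roll a about z relative to down(a)
    j=np.radians(jig);ax=np.array([-np.sin(j),np.cos(j),0])
    return cv2.Rodrigues(ax*np.radians(-deg))[0]@down(a)
E
python3 - <<'E'
from h import *
from workcell import *
print(tilt(0,3.5)[:,2])
for a in range(-180,180,30):
    q=[inverse_kinematics(p,R) for p,R in [((528,246,120),down(a)),((455,-169,85),down(a)),((455,-169,180),down(a)),((504,-34,115),tilt(a,3.5)),((490,-36,165),tilt(a,3.5))]]
    print(a,[None if k is None else np.round(k,2).tolist() for k in q])
E
```

```text
[ 0.34138221  0.02087983 -0.93969262]
-180 [[-0.22, 0.58, -0.45, 1.77, 0.31, 0.87, 2.33], [-0.53, 0.9, 1.22, 2.09, -1.07, 1.0, -1.85], [-0.59, 0.65, 1.23, 2.01, -0.74, 1.02, -2.13], [-0.66, 0.45, 0.79, 2.32, -1.23, 0.36, -1.97], [-0.97, 0.49, 1.24, 2.31, -1.14, 0.59, -2.02]]
-150 [[-1.23, 0.95, 1.22, 1.82, -1.0, 1.15, -2.27], [-0.53, 0.9, 1.22, 2.09, -1.07, 1.0, -1.33], [-0.59, 0.65, 1.23, 2.01, -0.74, 1.02, -1.61], [-0.66, 0.45, 0.79, 2.32, -1.23, 0.36, -1.45], [-0.97, 0.49, 1.24, 2.31, -1.14, 0.59, -1.5]]
-120 [[-1.23, 0.95, 1.22, 1.82, -1.0, 1.15, -1.75], [-0.45, 0.74, 1.01, 2.09, -0.89, 0.83, -0.99], [-0.5, 0.52, 1.02, 2.01, -0.56, 0.93, -1.28], [-0.51, 0.39, 0.58, 2.32, -1.03, 0.27, -1.12], [-0.87, 0.35, 1.03, 2.31, -0.93, 0.44, -1.2]]
-90 [[-0.94, 0.63, 0.59, 1.81, -0.45, 0.85, -1.7], [-0.24, 0.56, 0.64, 2.08, -0.54, 0.66, -0.8], [-0.52, 0.54, 1.07, 2.01, -0.59, 0.94, -0.72], [-0.2, 0.33, 0.19, 2.31, -0.42, 0.17, -1.21], [-0.78, 0.3, 0.9, 2.31, -0.79, 0.39, -0.81]]
-60 [[-0.87, 0.6, 0.49, 1.8, -0.36, 0.83, -1.26], [-0.21, 0.55, 0.59, 2.08, -0.5, 0.65, -0.32], [-0.44, 0.47, 0.91
[... 1026 characters left out ...]
29, 0.31, 1.29]]
90 [[-0.48, 0.54, -0.08, 1.78, 0.06, 0.82, 0.98], [0.11, 0.48, 0.17, 2.07, -0.13, 0.61, 1.93], [-0.1, 0.35, 0.42, 1.99, -0.19, 0.84, 2.0], [0.12, 0.33, -0.2, 2.29, 0.34, 0.19, 1.19], [-0.26, 0.21, 0.25, 2.29, -0.21, 0.31, 1.74]]
120 [[-0.4, 0.55, -0.2, 1.78, 0.14, 0.83, 1.43], [0.2, 0.47, 0.05, 2.06, -0.04, 0.61, 2.36], [-0.03, 0.34, 0.33, 1.99, -0.14, 0.84, 2.48], [0.1, 0.33, -0.17, 2.29, 0.29, 0.19, 1.76], [-0.13, 0.2, 0.11, 2.29, -0.1, 0.31, 2.15]]
150 [[-0.31, 0.56, -0.33, 1.77, 0.23, 0.85, 1.88], [1.0, 0.7, -1.07, 2.02, 0.79, 0.91, 2.12], [1.14, 0.61, -1.27, 1.93, 0.66, 1.1, 2.21], [0.21, 0.34, -0.31, 2.29, 0.51, 0.21, 2.08], [0.86, 0.35, -1.06, 2.24, 0.76, 0.48, 1.85]]
```

Run:
```python
from h import *
from workcell import *
sp=np.array([530,-33,41.]);j=3.5;n=-tilt(0,j)[:,2];pr=np.array([455,-169,50.])
for a in (60,90,120,-60,-90):
  for L in (20,10,5,0):
    Rf=tilt(a+j,j,L);Rg=tilt(a+j,j,L-20);r=[]
    for zz in (0,60):
        r.append(inverse_kinematics(pr+[0,0,55+zz]+18.7*Rg[:,2],Rg))
    for zz in (34,80):
        r.append(inverse_kinematics(sp+n*(zz+55)+18.7*Rf[:,2],Rf))
    print(a,L,[None if k is None else np.round(k,2).tolist() for k in r])
```

```text
60 20 [[0.0, 0.49, 0.3, 2.07, -0.25, 0.62, 1.58], [-0.12, 0.41, 0.46, 2.03, -0.26, 0.76, 1.6], [0.08, 0.35, -0.15, 2.29, 0.31, 0.16, 0.76], [-0.29, 0.24, 0.29, 2.31, -0.31, 0.27, 1.37]]
60 10 [[-0.0, 0.57, 0.28, 1.93, -0.13, 0.83, 1.45], [-0.08, 0.49, 0.39, 1.89, -0.15, 0.97, 1.48], [-0.15, 0.39, 0.13, 2.16, -0.13, 0.42, 1.19], [-0.28, 0.3, 0.28, 2.16, -0.18, 0.53, 1.24]]
60 5 [[-0.01, 0.61, 0.27, 1.86, -0.1, 0.94, 1.42], [-0.06, 0.53, 0.35, 1.83, -0.1, 1.06, 1.44], [-0.18, 0.42, 0.16, 2.09, -0.13, 0.55, 1.19], [-0.26, 0.33, 0.26, 2.09, -0.15, 0.65, 1.21]]
60 0 [[0.0, 0.66, 0.25, 1.8, -0.06, 1.04, 1.38], [-0.04, 0.58, 0.31, 1.76, -0.07, 1.16, 1.4], [-0.18, 0.46, 0.17, 2.01, -0.12, 0.68, 1.18], [-0.24, 0.37, 0.24, 2.02, -0.13, 0.76, 1.19]]
90 20 [[0.12, 0.47, 0.15, 2.06, -0.12, 0.61, 1.98], [-0.01, 0.39, 0.32, 2.02, -0.17, 0.76, 2.04], [0.14, 0.35, -0.22, 2.29, 0.43, 0.17, 1.17], [-0.2, 0.23, 0.18, 2.3, -0.2, 0.26, 1.78]]
90 10 [[0.06, 0.56, 0.2, 1.93, -0.07, 0.83, 1.92], [-0.03, 0.48, 0.32, 1.89, -0.11, 0.96, 1.96], [-0.09, 0.39, 0.05, 2.16, -0.06, 0.43, 1.64], [-0.21, 0.29, 0.2, 2.1
[... 1973 characters left out ...]
6, 0.96, 2.04, -0.61, 0.86, -0.65], [-0.23, 0.36, 0.23, 2.31, -0.59, 0.16, -0.97], [-0.77, 0.35, 0.9, 2.32, -0.95, 0.39, -0.6]]
-90 10 [[-0.28, 0.66, 0.69, 1.95, -0.44, 0.88, -0.85], [-0.37, 0.61, 0.83, 1.91, -0.43, 1.01, -0.84], [-0.46, 0.44, 0.53, 2.17, -0.54, 0.46, -1.03], [-0.62, 0.37, 0.73, 2.18, -0.5, 0.56, -1.05]]
-90 5 [[-0.28, 0.72, 0.7, 1.88, -0.41, 0.98, -0.89], [-0.35, 0.65, 0.8, 1.84, -0.38, 1.1, -0.89], [-0.49, 0.49, 0.58, 2.1, -0.5, 0.59, -1.07], [-0.6, 0.41, 0.71, 2.1, -0.44, 0.68, -1.11]]
-90 0 [[-0.29, 0.77, 0.71, 1.81, -0.38, 1.08, -0.91], [-0.33, 0.7, 0.78, 1.77, -0.34, 1.19, -0.93], [-0.5, 0.54, 0.61, 2.03, -0.46, 0.72, -1.1], [-0.58, 0.45, 0.7, 2.03, -0.41, 0.8, -1.14]]
```

Run:
```python
from h import *
from workcell import *
movep((528,246,140),down(93.5)); clamp()
s=read_state();print(s["time"],s["eef_pos"],s["finger_gap"])
c=camera("wrist");cv2.imwrite("pics/w1.png",c["image"]);pickle.dump(c,open("w1.pkl","wb"))
for k,lo,hi in [("blue",(105,150,60),(125,255,255)),("green",(50,130,60),(75,255,255)),("red",(0,170,90),(4,255,255))]:
    for b in blobs(c,lo,hi,100): print(k,b,plane(c,[b[0]],52).round(1))
```

```text
2.35 [528.02292791 245.96466767 139.99493559] 0.3280235989712305
blue ([313.1, 174.3], [300, 161, 28, 28, 601]) [[515.2 303.2  52. ]]
green ([251.1, 182.0], [239, 168, 27, 27, 381]) [[526.  246.4  52. ]]
red ([191.1, 188.2], [178, 175, 27, 27, 560]) [[535.4 190.7  52. ]]
```

View pics/w1.png

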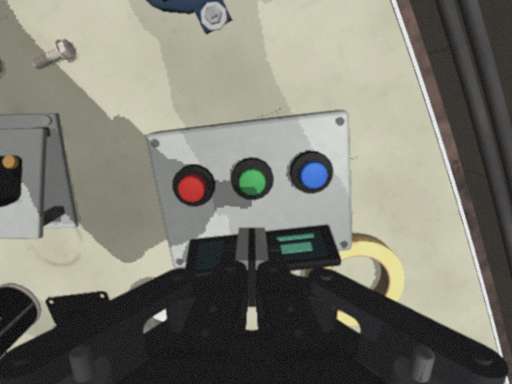

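The wrist picture shows red (191,188), green (251,182) and blue (313,174). They agree with the top view to within 2.5 mm, so I press green and then blue.

Run:
```python
from h import *
from workcell import *
for x,y,n in [(527.2,246.2,"g"),(516.4,302.7,"b")]:
    movel((x,y,75),max_speed=200)
    movel((x,y,55),max_speed=100); f0=read_state()["ft_force"]
    for z in (52,49,46.5,45.8):
        h=movel((x,y,z),max_speed=30,guard=9); s=read_state(); print(n,z,h,s["time"],np.round(s["eef_pos"],2),np.round(s["ft_force"]-f0,2))
        if h: break
    c=camera("top");cv2.imwrite(f"pics/p{n}.png",c["image"])
    movel((x,y,75),max_speed=100);wait(0.2)
c=camera("wrist");cv2.imwrite("pics/w2.png",c["image"])
```

```text
g 52 False 3.475 [527.36 246.27  52.33] [ 0.49 -0.01  1.37]
g 49 False 3.725 [527.11 246.14  48.88] [-0.57 -0.14  0.7 ]
g 46.5 False 3.975 [527.11 246.13  46.34] [-0.98  0.46  0.67]
g 45.8 False 4.225 [527.18 246.2   45.78] [ 0.   -0.14  1.02]
b 52 False 5.9583 [516.53 302.61  52.19] [-0.45 -0.63 -0.42]
b 49 False 6.2083 [516.31 302.66  48.89] [-1.01 -0.38 -1.14]
b 46.5 False 6.4583 [516.31 302.61  46.31] [-0.23  0.09 -0.45]
b 45.8 False 6.7083 [516.4  302.71  45.78] [ 0.12 -1.43 -0.97]
```

Run:
```python
import cv2,numpy as np
a=[cv2.resize(cv2.imread(f"pics/{n}.png")[180:260,110:230],None,fx=3,fy=3,interpolation=2) for n in("pg","pb")]
cv2.imwrite("pics/pgb.png",np.hstack(a))
```

```text
(no output)
```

View pics/pgb.png

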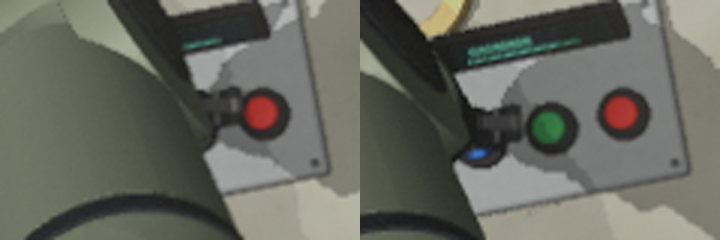

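View pics/w2.png

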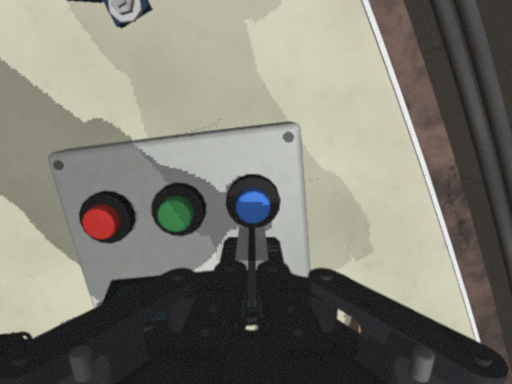

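Run:
```python
from h import *
from workcell import *
F=[]
for i in range(10):
    s=read_state();F.append(s["ft_force"]);wait(0.02)
print(np.round(F,2)); print(s["eef_pos"],s["finger_gap"],s["time"])
c=camera("wrist");M=np.linalg.inv(c["cam_to_world"])
for p in [s["eef_pos"],np.array(s["eef_pos"])-[0,0,19],(516.4,302.7,52)]:
    q=M[:3,:3]@np.array(p)+M[:3,3]; q=q*[1,-1,-1]; print(cv2.projectPoints(q.reshape(1,1,3),np.zeros(3),np.zeros(3),K(c),np.array(c["dist_coeffs"]))[0].ravel())
print(depth(c,[(252,y) for y in range(190,260,5)]).round(1))
print(depth(c,[(x,234) for x in range(226,280,4)]).round(1))
```

```text
[[-0.49  0.02  1.11]
 [ 0.39 -0.12 -0.28]
 [ 0.52 -0.66 -0.12]
 [ 0.05  0.51  0.08]
 [-0.15  0.9  -0.12]
 [-0.03 -0.16  0.27]
 [-0.92 -0.42  0.43]
 [-0.29  0.06 -0.31]
 [ 0.25  0.03  0.42]
 [ 0.23 -0.18 -0.15]]
[516.32081495 302.64791551  74.72070035] 0.02632288864740829 7.6
[250.1241275  219.04241498]
[250.23393727 209.09872365]
[250.31897214 207.45900562]
[[504.1 303.2  49.1]
 [507.1 303.3  51.7]
 [511.  303.6  51. ]
 [514.3 303.8  52.5]
 [518.4 304.   51.5]
 [522.2 304.3  51.7]
 [526.3 304.5  51.1]
 [533.6 305.   43.2]
 [505.4 303.1 116.9]
 [505.  303.1 123.8]
 [505.3 303.1 128.5]
 [504.9 303.  134.5]
 [505.3 303.  138.3]
 [504.6 303.  144. ]]
[[548.8 284.5  29.1]
 [548.7 287.8  28.8]
 [548.5 291.1  28.8]
 [505.5 296.4 122.4]
 [504.9 298.3 123.4]
 [505.6 300.2 121.7]
 [505.1 302.1 122.5]
 [505.  304.  122.4]
 [504.6 305.9 123. ]
 [505.  307.9 122. ]
 [546.3 317.3  30.1]
 [546.3 320.6  29.6]
 [546.1 323.9  29.6]
 [545.9 327.2  29.6]]
```

Run:
```python
from h import *
from workcell import *
c=camera("wrist");print(np.round(c["cam_to_world"],2),c["fx"],c["cx"],c["cy"])
P=[]
ys,xs=np.mgrid[150:384:1,150:360:1];px=np.c_[xs.ravel(),ys.ravel()];P=depth(c,px)
m=(P[:,2]>80)&(c["range_z"][px[:,1],px[:,0]]>0);Q=P[m];i=np.argsort(Q[:,2])[:25];print(np.c_[Q[i],px[m][i]].round(1)[::2])
cv2.imwrite("pics/w3.png",cv2.resize(c["image"][170:384,130:380],None,fx=2.8,fy=2.8,interpolation=cv2.INTER_CUBIC))
s=camera("scene");cv2.imwrite("pics/s3.png",cv2.resize(s["image"][40:240,100:340],None,fx=3,fy=3,interpolation=cv2.INTER_CUBIC))
```

```text
[[-6.0000e-02 -9.6000e-01 -2.8000e-01  4.4591e+02]
 [ 1.0000e+00 -6.0000e-02 -2.0000e-02  2.9915e+02]
 [ 0.0000e+00 -2.8000e-01  9.6000e-01  2.5283e+02]
 [ 0.0000e+00  0.0000e+00  0.0000e+00  1.0000e+00]] 295.73603267100435 251.38193645622385 190.31328424617317
[[505.1 307.7 114.6 261.  228. ]
 [505.1 307.1 114.8 260.  228. ]
 [505.1 306.6 114.9 259.  228. ]
 [505.2 304.6 114.9 255.  228. ]
 [505.5 298.1 115.  242.  228. ]
 [504.9 306.1 115.2 258.  228. ]
 [505.2 302.6 115.2 251.  228. ]
 [505.1 303.1 115.3 252.  228. ]
 [505.4 297.6 115.3 241.  228. ]
 [504.7 308.1 115.4 262.  228. ]
 [505.1 301.1 115.6 248.  228. ]
 [504.6 308.6 115.6 263.  228. ]
 [505.6 299.1 115.9 244.  229. ]]
```

View pics/w3.png

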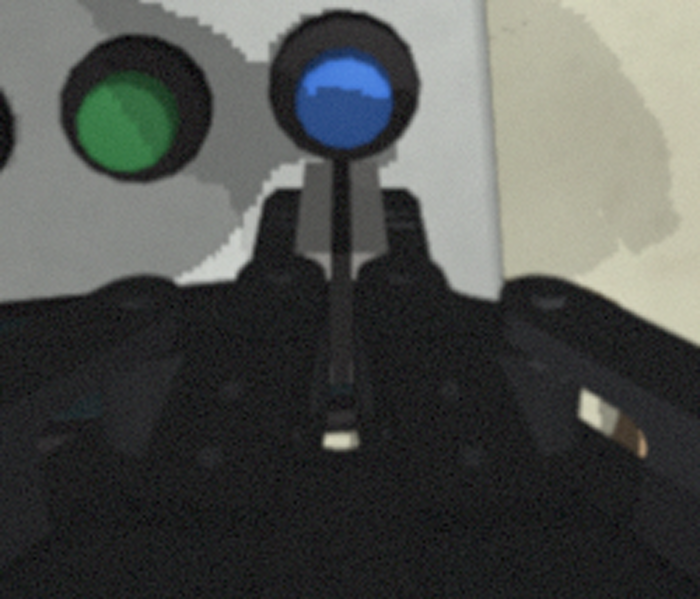

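View pics/s3.png

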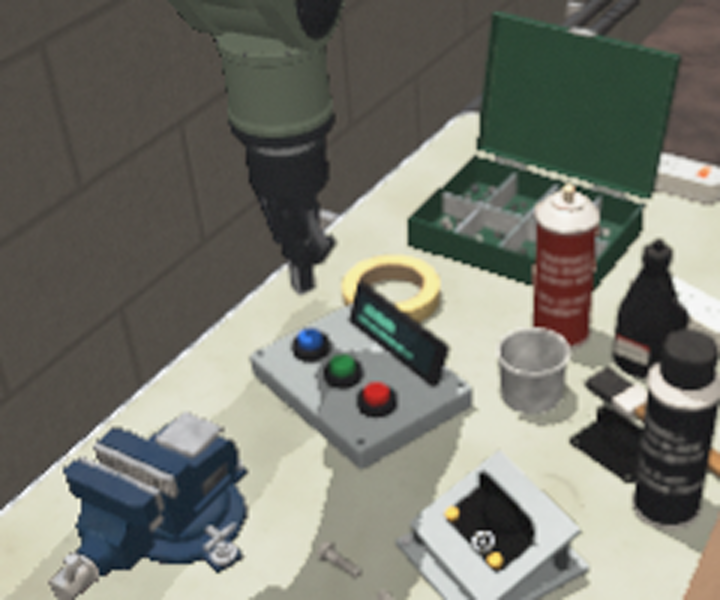

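Run:
```python
from h import *
from workcell import *
for n,r in (("scene",(190,120,215,140)),("top",(100,150,200,260))):
    c=camera(n);x0,y0,x1,y1=r
    ys,xs=np.mgrid[y0:y1,x0:x1];px=np.c_[xs.ravel(),ys.ravel()];P=depth(c,px)
    m=(np.hypot(P[:,0]-516,P[:,1]-303)<22)&(P[:,2]>70)
    Q=P[m];i=np.argsort(Q[:,2])[:8];print(n,np.c_[Q[i],px[m][i]].round(1))
print(read_state()["time"])
```

```text
scene [[524.7 301.  111.7 204.  136. ]
 [520.8 299.3 114.3 203.  136. ]
 [512.8 296.1 115.6 201.  137. ]
 [510.  297.4 115.8 200.  137. ]
 [526.8 297.2 117.1 205.  135. ]
 [505.4 308.7 118.  197.  135. ]
 [506.2 295.7 118.4 199.  137. ]
 [504.9 299.7 120.  198.  136. ]]
top [[508.2 295.7 116.3 144.  229. ]
 [505.9 297.5 118.2 143.  230. ]
 [510.2 294.9 119.7 144.  228. ]
 [505.9 299.3 119.9 142.  230. ]
 [507.5 295.1 127.2 143.  229. ]
 [511.  288.3 136.4 145.  227. ]
 [510.5 288.8 143.1 144.  227. ]
 [505.5 290.4 153.4 142.  229. ]]
7.8667
```

Wrist, scene and top views agree that the shut fingertips are at z≈114.5 mm while the reported TCP is at 74.7. The real finger ends are therefore about 40 mm behind the reported TCP along the tool axis. The first presses stopped in the air, so no key was touched. I allow for this and press again with force checks.

```bash
cat >> h.py <<'E'
OFF=40.0
def cmd(tip,R): return np.array(tip,float)+OFF*np.array(R)[:,2]   # true fingertip -> reported TCP
def force(n=8):
    from workcell import read_state,wait
    F=[]
    for _ in range(n): F.append(read_state()["ft_force"]);wait(0.01)
    return np.mean(F,0)
E
python3 - <<'E'
from h import *
from workcell import *
R=down(93.5)
movel(cmd((527.2,246.2,75),R)); movel(cmd((527.2,246.2,56),R),max_speed=100)
f0=force()
for z in (52,50,48,47,46.2,45.5,45):
    h=movel(cmd((527.2,246.2,z),R),max_speed=30,guard=10); s=read_state(); f=force()-f0; print(z,h,s["time"],np.round(s["eef_pos"],2),f.round(2))
    if h or f[2]>4.5: break
c=camera("wrist");cv2.imwrite("pics/w4.png",c["image"])
movel(cmd((527.2,246.2,62),R),max_speed=100)
E
```

```text
52 False 9.175 [527.46 246.54  12.2 ] [1.35 1.2  2.22]
50 False 9.4917 [527.43 246.48  10.2 ] [0.85 1.71 4.66]
```

View pics/w4.png

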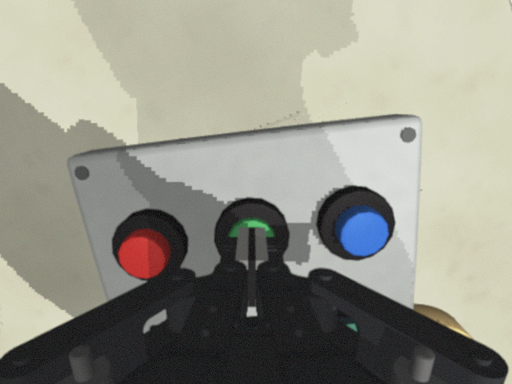

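Run:
```python
from h import *
from workcell import *
R=down(93.5)
wait(.2);f0=force(12);print(f0)
movel(cmd((527.2,246.2,54),R),max_speed=60);print(force(12)-f0)
for z in (52,50,49,48,47,46,45.2):
    h=movel(cmd((527.2,246.2,z),R),max_speed=30,guard=14); s=read_state(); f=force()-f0; print(z,h,round(s["time"],2),np.round(s["eef_pos"],2),f.round(2))
    if h or f[2]>8: break
c=camera("wrist");cv2.imwrite("pics/w5.png",c["image"])
movel(cmd((527.2,246.2,65),R),max_speed=100);print(force(12)-f0)
```

```text
[-0.03634704 -0.05169703  0.06831335]
[-0.75272047  0.03958842  2.2028946 ]
52 False 10.81 [527.21 246.21  11.98] [-0.5   0.21  2.8 ]
50 False 11.12 [527.3  246.25  10.16] [-1.37 -0.55  7.16]
49 False 11.44 [527.37 246.27   9.84] [-5.36 -2.45 21.92]
[ 0.0504656   0.05806082 -0.43695502]
```

View pics/w5.png

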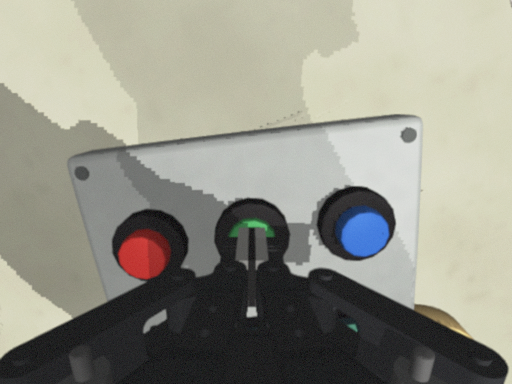

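```bash
sed -i 's/^OFF=.*/OFF=36.0/' h.py
python3 - <<'E'
from h import *
from workcell import *
R=down(93.5);b=(516.4,302.7)
movel(cmd((*b,66),R)); f0=force(12)
movel(cmd((*b,53),R),max_speed=100)
for z in (50,48,47,46.2,46,45.5):
    h=movel(cmd((*b,z),R),max_speed=30,guard=12); s=read_state(); f=force()-f0; print(z,h,round(s["time"],2),np.round(s["eef_pos"],2),f.round(2))
    if h or f[2]>5.5: break
c=camera("wrist");cv2.imwrite("pics/w6.png",c["image"])
movel(cmd((*b,80),R),max_speed=150);print(force(12)-f0)
c=camera("wrist");cv2.imwrite("pics/w7.png",c["image"])
cv2.imwrite("pics/w67.png",np.hstack([cv2.imread("pics/w6.png")[100:384,56:456],c["image"][100:384,56:456]]))
E
```

```text
50 False 13.13 [516.57 302.48  14.09] [ 0.45 -0.43  2.25]
48 False 13.45 [516.54 302.73  12.04] [ 1.11 -0.28  2.98]
47 False 13.77 [516.54 302.75  11.03] [ 1.47 -0.22  3.4 ]
46.2 False 14.08 [516.51 302.71  10.22] [ 1.99 -0.14  3.7 ]
46 False 14.4 [516.54 302.76  10.19] [ 1.5  -0.66  6.66]
[-0.39204545  0.71493818 -0.36270361]
```

View pics/w67.png

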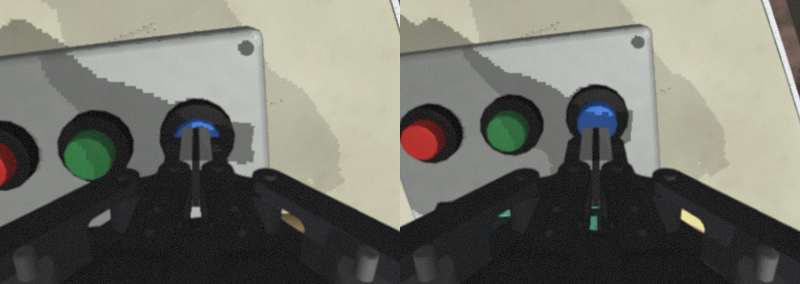

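Both presses felt the full travel (about 4 N, then the stop), and the right half of the picture shows the keys back up. Next I take close views of the ring and the probe.

Run:
```python
from h import *
from workcell import *
j=3.5
movep(cmd((530,-33,150),down(93.5)),down(93.5))
c=camera("wrist");cv2.imwrite("pics/w8.png",c["image"]);pickle.dump(c,open("w8.pkl","wb"))
R=tilt(90+j,j,-12)
open_gripper()
movep(cmd(np.array([455,-169,175])-0*R[:,2],R),R)
c=camera("wrist");cv2.imwrite("pics/w9.png",c["image"]);pickle.dump(c,open("w9.pkl","wb"))
s=read_state();print(s["time"],s["eef_pos"],s["finger_gap"])
```

```text
17.8833 [ 447.77169313 -168.90977342  139.70457184] 85.5644938950262
```

View pics/w8.png

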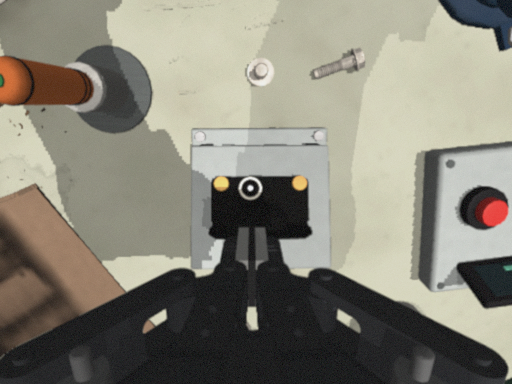

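View pics/w9.png

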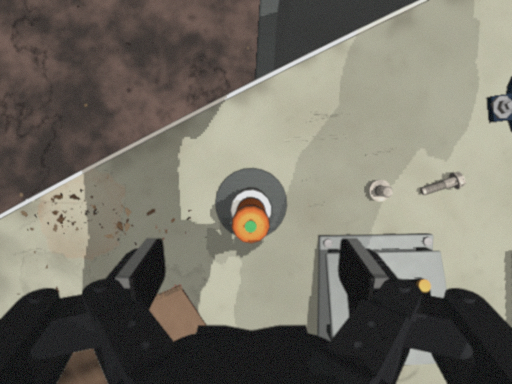

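Run:
```python
from h import *
T=pickle.load(open("top0.pkl","rb"));S=pickle.load(open("scene0.pkl","rb"))
W=pickle.load(open("w8.pkl","rb"));V=pickle.load(open("w9.pkl","rb"))
g=cv2.cvtColor(W["image"],cv2.COLOR_BGR2GRAY);m=np.zeros_like(g);m[172:204,236:266]=g[172:204,236:266]>120
n,l,st,ce=cv2.connectedComponentsWithStats(m)
for i in range(1,n): print(st[i],ce[i],st[i][:2]+(st[i][2:4]-1)/2)
r=max((st[i][4],i) for i in range(1,n))[1];rp=st[r][:2]+(st[r][2:4]-1)/2
print("ring",plane(W,[rp],41),depth(W,[rp]),"tri WT",tri([W,T],[rp,(291.9,218.5)]))
b=[x for x in blobs(W,(14,120,100),(28,255,255),20)];print(b)
for x in b: print("nut",plane(W,[x[0]],45).round(1),depth(W,[x[0]]).round(1))
a=blobs(V,(45,80,60),(80,255,255),10);print(a)
for x in a: print("dot",plane(V,[x[0]],134).round(1),depth(V,[x[0]]).round(1))
for x in blobs(T,(35,80,60),(80,255,255),2): 
    if x[0][0]>340: print("top dot",x,plane(T,[x[0]],134).round(1))
# foot circle of holster in V & T: fit ellipse center of dark foot
for c,roi,nm in ((V,(205,290,160,250),"V"),(T,(325,375,228,272),"T")):
    h=cv2.cvtColor(c["image"],cv2.COLOR_BGR2HSV);x0,x1,y0,y1=roi
    mm=np.zeros(h.shape[:2],np.uint8);q=h[y0:y1,x0:x1];mm[y0:y1,x0:x1]=((q[...,2]<115)&(q[...,1]<70))*255
    cn=max(cv2.findContours(mm,0,2)[0],key=cv2.contourArea);e=cv2.fitEllipse(cv2.convexHull(cn));print(nm,e,plane(c,[e[0]],6).round(1))
# face plane from wrist depth
px=np.array([(x,y) for x in range(195,325,2) for y in range(150,232,2)]);P=depth(W,px);P=P[(P[:,2]>15)&(P[:,2]<70)]
for i in range(8):
    A=np.c_[P[:,:2],np.ones(len(P))];k,*_=np.linalg.lstsq(A,P[:,2],rcond=None);rr=P[:,2]-A@k;P=P[abs(rr)<max(1.5,1.5*rr.std())]
nn=np.array([-k[0],-k[1],1]);nn/=np.linalg.norm(nn);print(len(P),rr.std(),nn,np.degrees(np.arccos(nn[2])),np.degrees(np.arctan2(-nn[1],-nn[0])),"z at ring",k@[530,-33,1])
# jig front edge direction
px=[(203,145),(318,145)];print(plane(W,px,20).round(1))
```

```text
[236 172  30  28 309] [250.01618123 181.70226537] [250.5 185.5]
[247 185   7   6  31] [249.93548387 187.58064516] [250.  187.5]
ring [[527.47586414 -31.63121534  41.        ]] [[527.35363724 -31.63787607  41.45260516]] tri WT [531.5168111  -32.65348625  27.95664236]
[([220.7, 183.2], [213, 177, 16, 14, 176]), ([299.0, 182.9], [292, 176, 15, 15, 181])]
nut [[526.  -57.5  45. ]] [[525.6 -57.4  46.2]]
nut [[521.4  10.   45. ]] [[521.4   9.9  45.3]]
[([250.1, 226.0], [245, 221, 11, 11, 99])]
dot [[ 453.3 -169.2  134. ]] [[ 453.1 -169.2  135.4]]
top dot ([360.0, 248.5], [359, 247, 3, 4, 8]) [[ 454.9 -170.4  134. ]]
V ((243.38400268554688, 211.97152709960938), (72.1316146850586, 97.14154052734375), 39.773216247558594) [[ 463.  -176.5    6. ]]
T ((349.4173889160156, 250.10800170898438), (32.35593795776367, 33.714107513427734), 94.53108978271484) [[ 454.8 -170.3    6. ]]
1702 0.7319682762401855 [-0.37937111 -0.02829586  0.92481182] 22.36000361384708 4.265578087923341 z at ring 40.05763661665969
[[497.4 -77.2  20. ]
 [490.8  28.2  20. ]]
```

Run:
```python
from h import *
from workcell import *
W=pickle.load(open("w8.pkl","rb"));print(plane(W,[(249.95,187.6)],41))
j=3.7;R=tilt(90+j,j,-12);pr=np.array([454.2,-169.4,0])
g=pr+[0,0,103]          # grasp point
tip=g+19*R[:,2]
movel(cmd(tip-60*R[:,2],R),R); h=movel(cmd(tip,R),R,max_speed=120,guard=10)
print(h,read_state()["eef_pos"],read_state()["time"])
wait(.1);f0=force();clamp();s=read_state();print(s["finger_gap"],force()-f0,s["time"])
c=camera("wrist");cv2.imwrite("pics/w10.png",c["image"])
c=camera("scene");cv2.imwrite("pics/s10.png",cv2.resize(c["image"][120:320,160:380],None,fx=3,fy=3,interpolation=2))
```

```text
[[529.41669381 -31.99546048  41.        ]]
False [ 443.31654996 -170.24485943   49.91668709] 18.9
24.543941417062044 [-0.58437236  0.35366115  4.57069151] 19.65
```

View pics/w10.png

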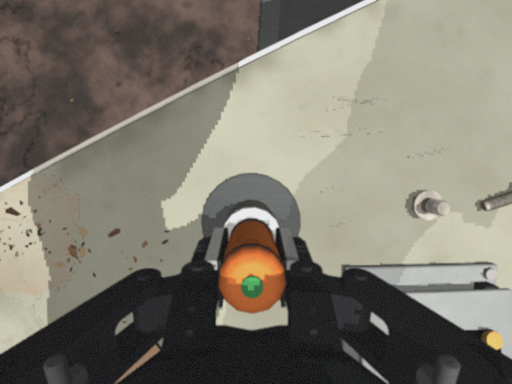

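View pics/s10.png

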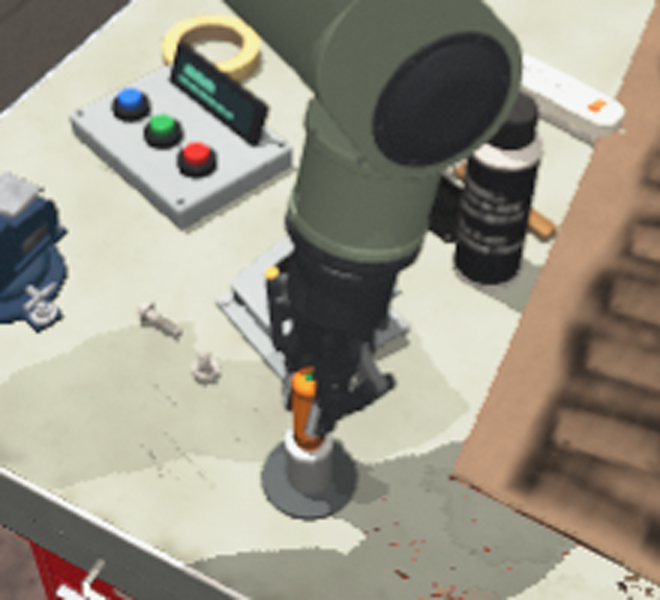

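Run:
```python
from h import *
from workcell import *
c=camera("wrist");s=read_state();R=np.array(s["tool_rot"]);print(R.round(3))
def tool(P): return (P-np.array(s["eef_pos"]))@R
px=np.array([(x,y) for y in range(215,300,6) for x in (210,214,218,222,282,286,290,294)])
P=depth(c,px);Q=tool(P)
for p,w,q in zip(px,P,Q):
    if w[2]>60: print(p,w.round(1),"tool",q.round(1))
p=[(250,y) for y in range(215,312,8)];P=depth(c,p);print(np.c_[P,tool(P)].round(1))
g=blobs(c,(45,80,60),(80,255,255),10);print(g,depth(c,[g[0][0]]),plane(c,[g[0][0]],134))
```

```text
[[-0.065  0.976 -0.207]
 [ 0.998  0.063 -0.013]
 [-0.    -0.208 -0.978]]
[214 233] [ 442.9 -187.5   96.8] tool [-17.3 -11.  -46.2]
[218 233] [ 442.5 -185.4   97.7] tool [-15.3 -11.3 -47. ]
[222 233] [ 442.5 -183.6   97.3] tool [-13.4 -11.2 -46.6]
[282 233] [ 440.7 -154.6   97. ] tool [ 15.6 -11.1 -46.4]
[286 233] [ 440.7 -152.6   96.5] tool [ 17.6 -10.8 -45.9]
[290 233] [ 440.2 -150.9   97.9] tool [ 19.4 -11.4 -47.3]
[210 239] [ 446.4 -189.5   95. ] tool [-19.5  -7.3 -45.2]
[214 239] [ 444.  -186.5  104. ] tool [-16.4 -11.3 -53.5]
[218 239] [ 443.8 -184.6  104.3] tool [-14.5 -11.4 -53.8]
[222 239] [ 444.  -182.9  103. ] tool [-12.8 -10.8 -52.6]
[282 239] [ 442.  -155.2  103.9] tool [ 14.9 -11.2 -53.4]
[286 239] [ 441.8 -153.5  104.6] tool [ 16.7 -11.5 -54.1]
[290 239] [ 441.7 -151.6  104.3] tool [ 18.6 -11.4 -53.8]
[294 239] [ 443.9 -148.2   94.3] tool [ 21.9  -7.  -44.5]
[210 245] [ 410.9 -171.4  238. ] tool [   0.8  -70.4 -177.9]
[214 245] [ 445.2 -185.7  110.1] tool [-15.7 -11.3 -59.7]
[218 245] [ 445.4 -184.   109.1] tool [-14.  -10.8 -58.8]
[222 245] [ 444.8 -182.1  110.8] tool 
[... 4779 characters left out ...]
-7.500e+01]
 [ 4.422e+02 -1.699e+02  1.320e+02  3.000e-01 -1.780e+01 -8.070e+01]
 [ 4.450e+02 -1.697e+02  1.328e+02  3.000e-01 -1.530e+01 -8.210e+01]
 [ 4.476e+02 -1.695e+02  1.337e+02  3.000e-01 -1.290e+01 -8.360e+01]
 [ 4.502e+02 -1.693e+02  1.348e+02  3.000e-01 -1.060e+01 -8.520e+01]
 [ 4.532e+02 -1.692e+02  1.348e+02  3.000e-01 -7.700e+00 -8.580e+01]
 [ 4.560e+02 -1.690e+02  1.352e+02  3.000e-01 -4.900e+00 -8.670e+01]
 [ 4.600e+02 -1.687e+02  1.331e+02  3.000e-01 -6.000e-01 -8.560e+01]
 [ 4.629e+02 -1.685e+02  1.333e+02  3.000e-01  2.200e+00 -8.640e+01]]
[([251.8, 286.6], [242, 276, 21, 22, 351])] [[ 452.4004498  -168.55887481  136.21387614]] [[ 453.30200149 -168.49675614  134.        ]]
```

The picture shows the handle centred between the pads (top dot at 252,287) and standing vertical. I lift it and carry it to a hover over the ring.

```bash
cat >> h.py <<'E'
J=3.7
N=-tilt(0,J)[:,2]
ROT=tilt(0,J,20)@down(0).T
RG=tilt(90+J,J,-12); RF=ROT@RG
E
python3 - <<'E'
from h import *
from workcell import *
e=np.array(read_state()["eef_pos"]);P0=np.array([454.2,-169.5,50]);d=e-P0
pickle.dump(d,open("d.pkl","wb"))
f=force();print("before",f)
movel(e+[0,0,85],max_speed=130)
print("lifted",force()-f,read_state()["finger_gap"])
spot=np.array([529.8,-32.2,41])
movep(spot+N*(40+45)+ROT@d,RF); movel(spot+N*(40+25)+ROT@d,RF)
s=read_state();print(s["time"],s["finger_gap"],np.round(s["qpos"],2))
for n in("wrist","scene","top"):
    c=camera(n);pickle.dump(c,open(n+"11.pkl","wb"));cv2.imwrite(f"pics/{n}11.png",c["image"])
c=pickle.load(open("scene11.pkl","rb"));cv2.imwrite("pics/s11z.png",cv2.resize(c["image"][150:270,200:330],None,fx=5,fy=5,interpolation=2))
E
```

```text
before [-0.48292611  0.38929088  5.41854563]
lifted [ 0.22031414 -0.32011276 -6.63452518] 24.462448041116023
21.7 24.58266396288906 [ 0.05  0.41 -0.12  2.14  0.11  0.46  1.48]
```

View pics/wrist11.png

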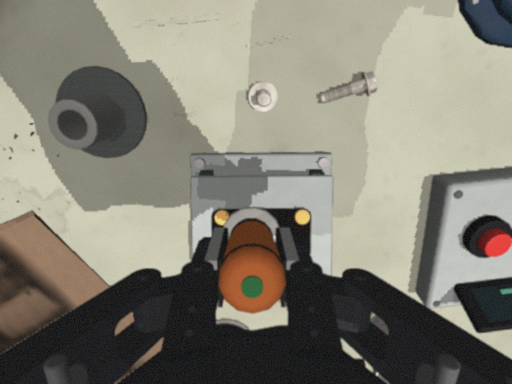

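View pics/s11z.png

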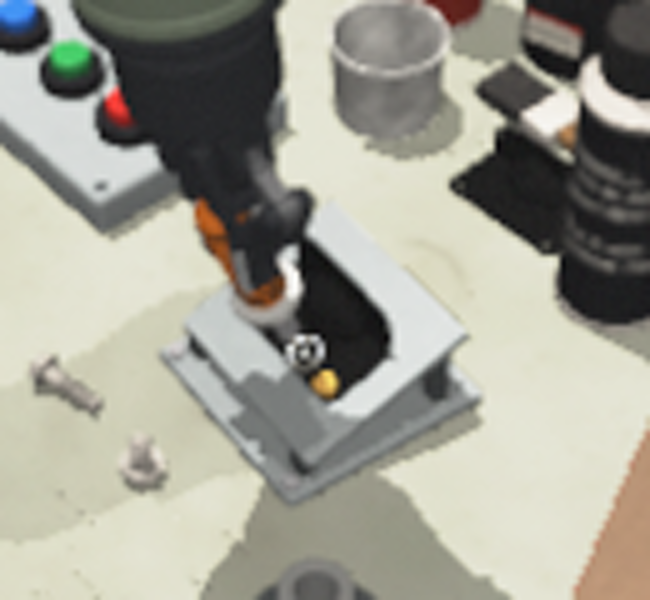

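```bash
cat >> h.py <<'E'
def proj(c,p):
    M=np.linalg.inv(c["cam_to_world"]);q=(M[:3,:3]@np.array(p).T).T+M[:3,3] if np.ndim(p)>1 else M[:3,:3]@np.array(p)+M[:3,3]
    q=(q*[1,-1,-1]).reshape(-1,1,3);return cv2.projectPoints(q,np.zeros(3),np.zeros(3),K(c),np.array(c["dist_coeffs"]))[0].reshape(-1,2)
E
python3 - <<'E'
from h import *
from workcell import *
d=pickle.load(open("d.pkl","rb"))
spot=np.array([529.8,-32.2,41])
movel(spot+N*(40+8)+ROT@d,RF,max_speed=60)
s=read_state();print(s["time"],np.array(s["eef_pos"])-(spot+N*48+ROT@d))
c=camera("scene");pickle.dump(c,open("scene12.pkl","wb"))
z=cv2.resize(c["image"][190:240,235:285],None,fx=12,fy=12,interpolation=cv2.INTER_CUBIC)
cv2.imwrite("pics/s12z.png",z)
p=proj(c,np.array([spot,spot+8*N,spot+30*N,spot+48*N,spot+[5,0,0],spot+[0,5,0]]));print(p.round(1),((p-[235,190]+.5)*12).round(0))
S=pickle.load(open("scene0.pkl","rb"))
cv2.imwrite("pics/s12o.png",cv2.resize(S["image"][190:240,235:285],None,fx=12,fy=12,interpolation=cv2.INTER_CUBIC))
w=camera("wrist");cv2.imwrite("pics/w12z.png",cv2.resize(w["image"][140:300,150:350],None,fx=3.7,fy=3.7,interpolation=cv2.INTER_CUBIC));pickle.dump(w,open("w12.pkl","wb"))
E
```

```text
22.2833 [-0.23104294  0.07768332 -0.43903871]
[[260.9 220.7]
 [260.1 219.3]
 [257.7 215.3]
 [255.7 211.9]
 [262.5 220. ]
 [259.9 219.5]] [[317. 374.]
 [307. 357.]
 [278. 309.]
 [254. 269.]
 [336. 366.]
 [305. 360.]]
```

View pics/s12z.png

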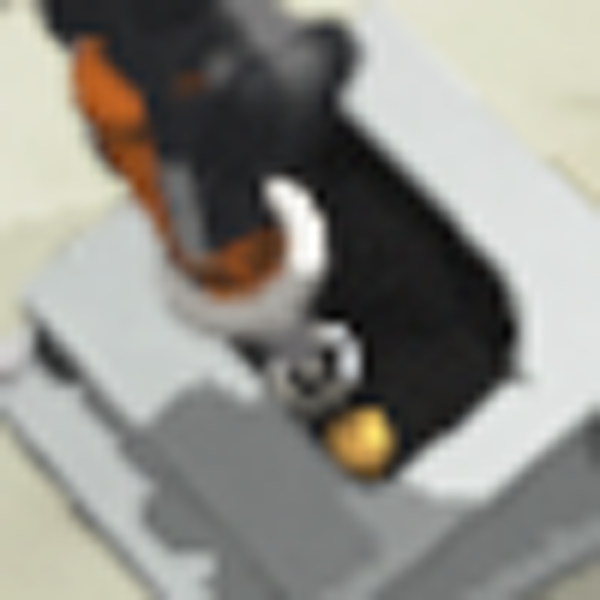

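View pics/s12o.png

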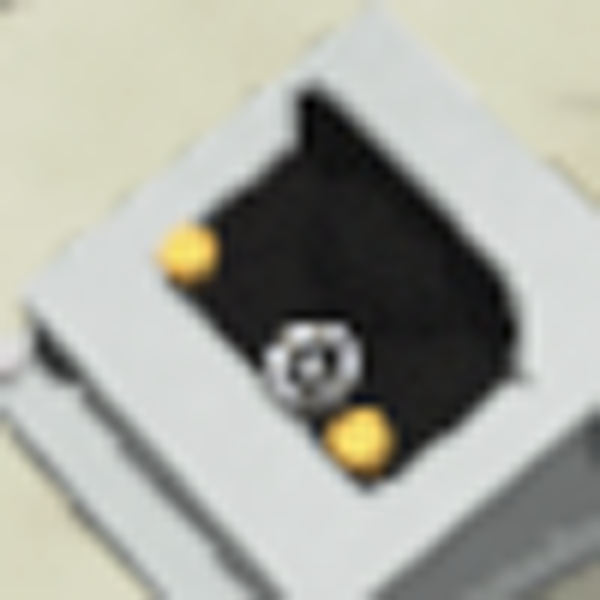

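View pics/w12z.png

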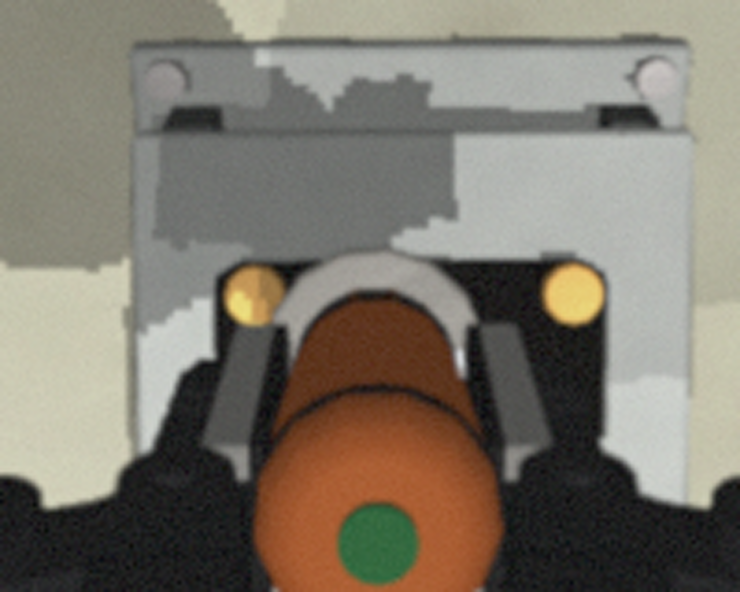

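Run:
```python
from h import *
from workcell import *
d=pickle.load(open("d.pkl","rb"))
spot=np.array([530.5,-32.4,41]);pickle.dump(spot,open("spot.pkl","wb"))
movel(spot+N*(40+7)+ROT@d,RF,max_speed=60);wait(.2)
f0=force(25);pickle.dump(f0,open("f0.pkl","wb"))
for k in (5,3,2,1,0,-1,-2):
    h=movel(spot+N*(40+k)+ROT@d,max_speed=20,guard=8); wait(.1);f=force(15)-f0;s=read_state()
    act=(np.array(s["eef_pos"])-spot-ROT@d)@N-40
    print(k,h,round(s["time"],2),"act",round(act,2),"Fn",round(f@N,2),f.round(2))
    if h or f@N>2.6: break
```

```text
5 False 23.52 act 4.99 Fn 0.06 [-0.13  0.07  0.01]
3 False 23.99 act 3.0 Fn 0.48 [-0.3  -0.12  0.4 ]
2 False 24.47 act 2.01 Fn 0.03 [-0.22 -0.11 -0.05]
1 False 24.94 act 1.02 Fn 0.32 [-0.06 -0.14  0.31]
0 False 25.42 act 0.03 Fn 1.24 [-0.21 -0.29  1.24]
-1 False 25.89 act -0.98 Fn 1.51 [-0.21 -0.48  1.52]
-2 False 26.37 act -2.01 Fn 2.22 [-0.38 -0.58  2.21]
```

Run:
```python
from h import *
from workcell import *
c=camera("scene");pickle.dump(c,open("scene13.pkl","wb"));S=pickle.load(open("scene0.pkl","rb"))
a=[cv2.resize(x["image"][205:235,245:278],None,fx=12,fy=12,interpolation=cv2.INTER_CUBIC) for x in (c,S)]
cv2.imwrite("pics/s13.png",np.hstack(a))
w=camera("top");cv2.imwrite("pics/t13.png",cv2.resize(w["image"][190:250,250:330],None,fx=8,fy=8,interpolation=cv2.INTER_CUBIC))
```

```text
(no output)
```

View pics/s13.png

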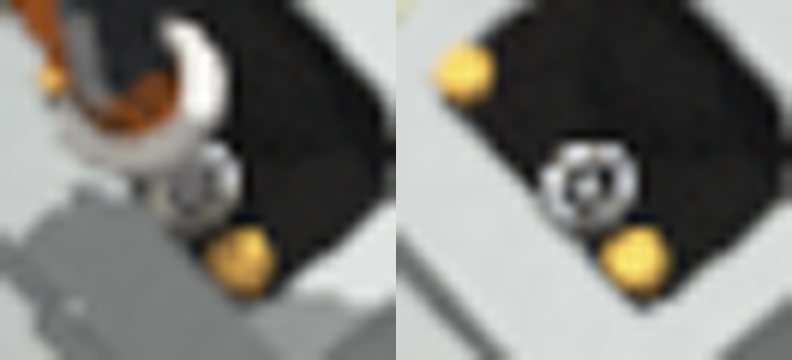

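View pics/t13.png

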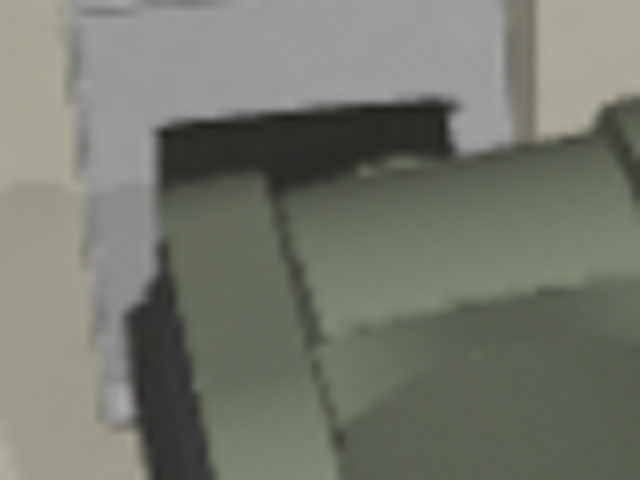

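The left half of the picture shows the tip end centred on the ring: ring rims show evenly at left (150,190), bottom (190,225) and right (237,180), around the ring centre (192,185). I press on to half travel.

Run:
```python
from h import *
from workcell import *
d=pickle.load(open("d.pkl","rb"));spot=pickle.load(open("spot.pkl","rb"));f0=pickle.load(open("f0.pkl","rb"))
for k in (-3,-4,-5):
    h=movel(spot+N*(40+k)+ROT@d,max_speed=20,guard=8); wait(.1);f=force(30)-f0;s=read_state()
    act=(np.array(s["eef_pos"])-spot-ROT@d)
    print(k,h,round(s["time"],2),"act",round(act@N-40,2),"lat",(act-act@N*N).round(2),"Fn",round(f@N,2),f.round(2))
    if h or f@N>3.5: break
print(s["finger_gap"],np.degrees(np.arccos((np.trace(np.array(s["tool_rot"]).T@RF)-1)/2)))
c=camera("scene");pickle.dump(c,open("scene14.pkl","wb"))
cv2.imwrite("pics/s14.png",cv2.resize(c["image"][170:240,215:290],None,fx=8,fy=8,interpolation=cv2.INTER_CUBIC))
w=camera("wrist");cv2.imwrite("pics/w14.png",w["image"]);pickle.dump(w,open("w14.pkl","wb"))
# handle axis direction via wrist depth: front line and dot
px=[(251,y) for y in range(235,265,2)];P=depth(w,px)
print(P[::3].round(1)); v=np.linalg.svd(P-P.mean(0))[2][0];v*=np.sign(v[2]);print(v,N)
```

```text
-3 False 27.07 act -3.0 lat [ 0. -0.  0.] Fn 2.57 [-0.52 -0.76  2.53]
-4 False 27.67 act -3.99 lat [-0.01 -0.01 -0.01] Fn 3.06 [-0.68 -0.91  2.99]
-5 False 28.27 act -4.98 lat [0.05 0.02 0.02] Fn 3.28 [-0.83 -0.83  3.17]
24.483005997115004 0.006109057876128306
[[487.  -34.5 121.1]
 [483.1 -34.7 131.8]
 [479.  -35.  142. ]
 [479.  -35.  145.8]
 [479.8 -34.9 148.3]]
[-0.25100244 -0.01519008  0.96786726] [-0.34130724 -0.02207135  0.93969262]
```

View pics/s14.png

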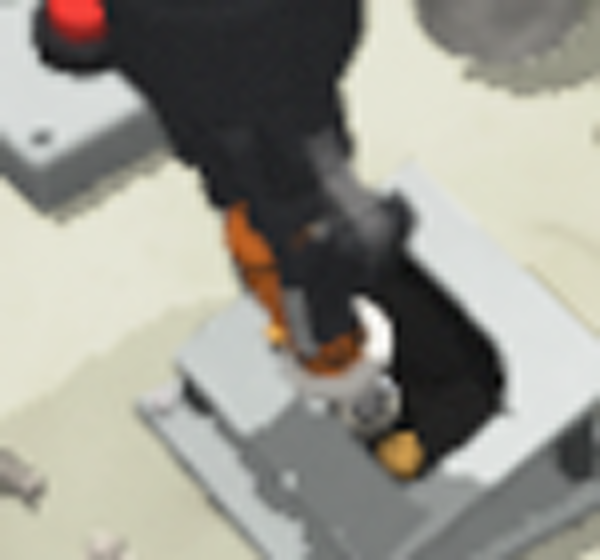

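View pics/w14.png

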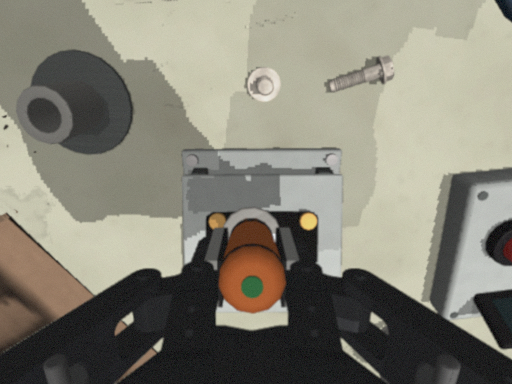

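Run:
```python
from h import *
from workcell import *
f0=pickle.load(open("f0.pkl","rb"));w=pickle.load(open("w14.pkl","rb"))
P=depth(w,[(251,y) for y in range(233,248)]);v=np.linalg.svd(P-P.mean(0))[2][0];v*=np.sign(v[2]);print(np.degrees(np.arccos(v@N)))
f=force(20)-f0;print(f@N,read_state()["time"])
finish_job()
```

```text
1.1166592402657434
3.303555847655384 28.5333
the job is handed in; nothing more can be done
```

The job is handed in after about 28.5 s. The probe is held on the middle of the white ring, square to the sloping face, with the spring tip pushed in about half-way.

**Keys:** I pressed green, let it spring back, then pressed blue. Each was felt through its full travel to the stop. Red was never touched.
- **Tool length:** My first two press attempts stopped in the air. The real finger ends are about 36 mm behind the reported TCP. I found this in three camera views and confirmed it by touching the key, then allowed for it from then on.
- **Green pressed twice:** I pressed green a second time to be sure. The forces later showed that the first press had very likely already counted. Both green presses came before blue.

**Probe:** I took it out of its holster and set it on the ring. My last checks showed:
- **Tip depth:** The force along the face normal was 3.3 N, which means about 6.2 mm pushed in. Working from where the tip touched, the arm had moved in about 5.9 mm.
- **Squareness:** The handle axis measured 1.1° from the face normal, which is within the noise of that measurement.
- **Centring:** In the scene view the tip is on the ring's centre to about 1 mm.
- **Side force:** About 0.8 N to the side (y) remained, growing as the tip was pressed in. I did not correct it.
- **Other objects:** I saw nothing else on the table moved in the pictures, though I did not measure every item.

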